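Fit the sniffing collar and hold the scent shutter open

TASK

Get the scent box ready for a visitor: lower the brass collar over the upright vent tube until it sits fully down, without dropping it, and let go of it while the shutter is still shut. Then pull the spring shutter out by its brass pull plate until the white pointer stands over the red mark clip, and keep holding it there: finish while still holding the plate, because the shutter springs shut when released. Leave the stamp, the paste jar and the burner where they are.

Things in the scene. Friction and masses are not known exactly. Their poses are not given: they have to be found in the camera images.
- scent_box: Fixed dark wooden box, 150 (x) x 120 (y) x 55 mm high. Origin: centre of its underside, on the table; z up. Its -x points out of the front, where the shutter comes out. A dark steel rail, 12 mm wide, top 17 mm up, with white lines 10 mm apart, runs out of the front along x at y = +50 mm, ending 204 mm before the origin.
- tube_seat (a point): Centre of the top of the brass flange (diameter 60 mm, 5 mm thick) on the box's top, 60 mm above the table: where the collar's underside ends up. The round steel vent tube, diameter 28 mm, rises 40 mm from this point (its last 6 mm taper to diameter 18 mm).
- collar: Loose plain brass ring (short tube) that stands upright on the table: outer diameter 44 mm, bore 32 mm, 50 mm high, open at both ends, either end up, about 0.12 kg. Origin: centre of its underside; z is its axis. Over the tube it has 2 mm clearance all round.
- shutter: Flat aluminium tongue (36 mm wide, top 23 mm up) sliding out of the box's front along its -x, 0 to 80 mm, with an upright brass pull plate 14 (x) x 30 (y) mm, 22 to 80 mm above the table. Origin: at table level under the plate's centre, axes as the box's; shut, it lies 120 mm before the box's origin (45 mm before its front). Spring: about 3.5 N inward when shut, plus 1.1 N per 10 mm.
- pull_grip (a point): Centre of the pull plate's upper part, 58 mm above the table: where to pinch it.
- pointer (a point): On the white pointer bar (4 mm square, 25 mm above the table), which sticks out from the shutter towards +y of the box over the rail; this point has the same x (box frame) as the centre of the pull plate, and moves with the shutter.
- mark: Red clip fixed on the rail, 12 mm wide along the rail, top 20 mm above the table. Origin: on the table under its centre, at the middle of the rail; axes as the box's. Set 35 to 60 mm farther out than the shut pointer. The pointer passes above it.
- stamp: Bystander: copper-brown disc, diameter 64 mm, with a thin upright stem, 60 mm high in all. Origin: centre of its underside.
- paste_jar: Bystander: white ceramic jar with a blue lid, diameter 64 mm, 47 mm high. Origin: centre of its underside.
- burner: Bystander: dark bronze egg-shaped incense burner, diameter 80 mm, 104 mm high, on a dark wooden foot. Origin: centre of its underside.

How it is judged:
By the outcome, as a careful person would: the job done as asked, in the order asked, and still so for the second after the job is handed in, while the arm keeps its last pose, push and grip.
It also fails if it takes over 51 s, if anything falls off the work surface, if the arm or the gripper's body presses on something with over 40 N, if the wrist force passes 120 N, or if a joint passes its speed limit or range.

ROBOT

A 6-joint arm with a two-finger parallel gripper is mounted at the origin on the work surface. World frame = base frame: x ahead of the robot, y to its left, z up, the work surface at z = 0. Lengths are in m, angles in rad, forces in N, time in s.
With the tool pointing down it reaches from about 0.25 to 0.725 m from the base axis. Payload 4 kg.
Tool frame: the origin (TCP) lies at the very end of the fingers, on their centre line; the grasp point (between the pads) lies 19 mm behind it (bot.pinch_z is the distance from the TCP to the grasp point, in m); z points along the fingers, x is the direction in which the jaws open and shut, and the axes are right-handed (so a half turn about z gives the same grasp; the last joint's range is limited). The gripper opens to 85 mm and grips with 20 to 120 N. Pads are 22 mm wide; open, the fingers measure 114 mm over their backs; the gripper's body (76 mm by 85 mm) begins 54 mm behind the grasp point. The pads swing forward as they close: fully open they stand 13 mm farther back than shut.
Start: joints at [-1.214, 0.241, 0.005, 1.335, 0, 1.571], TCP at [0.175, -0.469, 0.231] pointing down, gripper open.
Joint ranges: [-2.72, 2.72], [-1.05, 1.87], [-1.09, 1.28], [-1.99, 2.15], [-1.42, 1.44], [-3.14, 3.14]. Speed limits (rad/s): [2.79, 2.79, 3.14, 3.14, 3.14, 3.14].

INTERFACE

Orientations are given as a unit quaternion [x, y, z, w].
In Python, from workcell import bot gives the robot as it stands. The module is installed in compiled form; this text tells all that it offers.
- The arm moves only by the shell command python3 -m inch 'ROWS'. ROWS is JSON, a list of rows, each a list of 7 numbers: the shift along the tool's x, y, z scaled (see below), then the turn, a rotation vector about the tool's x, y, z scaled (see below), then the gripper command: -1 is fully open, 1 is shut, values between are in proportion. In form: [[x, y, z, wx, wy, wz, gripper], ...]. A call has exactly 8 rows; each row shifts and turns the commanded pose from where the row before left it, along the tool's axes as they then stand; what a row does not reach is not made up. The controller multiplies each number of a shift by 2.5 cm and each number of a turn by 180 degrees. A row lasts 1/10 s, in which the tool goes at most 50 mm and 8.59 degrees, less where a joint would pass 70% of its speed; a pose out of reach is approached as far as the arm can. A call with a number of a shift or a turn outside -1 to 1 is refused whole. A call with a gripper value outside its range is refused whole. The fingers move at their own pace and stop on an object; the grip force is fixed at half the most. Time passes only in rows, so rows that do not move let the fingers close, or fill a call up. It gives the time, the measured TCP pose, the force and the opening at its end, in the units of the state.
- bot.get_obs(): the state, without advancing time (a new reading comes with each control period).
- bot.camera(name): name is "scene" or "side" or "wrist"; returns (picture, depth): 420x560x3 uint8, blue, green, red; 420x560 float32, m along the optical axis (not along the pixel's ray), 0 where there is no reading.
- bot.get_calibration(name): a dict with "vfov" (degrees; the focal length in pixels is half the picture's height over the tangent of half this angle, whatever the lens; pixels are square), "cx", "cy" (the principal point, pixels), "dist_coeffs" ([k1, k2, p1, p2, k3] as OpenCV has them; the pictures are not rectified), "R" (3x3) and "t" (3): a world point X has camera coordinates R X + t. Camera axes: x right, y down, z forward; pixel columns grow to the right and rows downward; lengths in m; the calibration is good to about 2 mm. A picture is of the moment at which its call begins: read the wrist's pose just before it. get_calibration takes no time and is no camera call; for the wrist camera it gives the pose at the moment of the call.
- bot.job_done(): hands the job in, once; it reports no verdict.
The state is a dict: "clock": time; "joint_pos": joint angles; "joint_vel": joint speeds; "tau": joint torques, N m; "eef_pos": TCP position; "tool_rot": TCP orientation; "ft_force": force on the tool from outside, world axes, zero at the start; "ft_torque": the same for the moment, N m; "grip_width": finger opening in m.
Only numpy, scipy, OpenCV 4.12 (cv2) and the standard library are available. Lean on these libraries where they do the work, as an engineer would, in place of code of your own. Each camera call takes 0.05 s, during which the arm holds its last target.

## Working session

There is one attempt and no reset: what is moved stays moved. The work goes in short steps, Python scripts to look and compute and a shell command to move; the robot and the scene stay as the last step left them, time stands still between calls to the robot, and variables do not carry over. Pictures are saved under pics/ and viewed, and the job is handed in when it is done.

```bash
mkdir -p pics; ls
cat > h.py <<'E'
import numpy as np, cv2, pickle
from workcell import bot
def K(c,h=420):
    f=h/2/np.tan(np.radians(c["vfov"])/2)
    return np.array([[f,0,c["cx"]],[0,f,c["cy"]],[0,0,1]])
def snap(n,tag):
    c=bot.get_calibration(n); p,d=bot.camera(n)
    cv2.imwrite(f"pics/{tag}.png",p); pickle.dump((c,p,d),open(f"{tag}.pkl","wb")); return c,p,d
def load(tag): return pickle.load(open(f"{tag}.pkl","rb"))
def ray(c,uv):
    uv=np.asarray(uv,float).reshape(-1,1,2)
    x=cv2.undistortPoints(uv,K(c),np.array(c["dist_coeffs"],float)).reshape(-1,2)
    R=np.array(c["R"]);t=np.array(c["t"])
    d=np.c_[x,np.ones(len(x))]@R
    return -R.T@t,d
def onplane(c,uv,z):
    o,d=ray(c,uv); s=(z-o[2])/d[:,2]; return o+s[:,None]*d
def proj(c,X):
    X=np.asarray(X,float).reshape(-1,3)
    r,_=cv2.Rodrigues(np.array(c["R"])); return cv2.projectPoints(X,r,np.array(c["t"],float),K(c),np.array(c["dist_coeffs"],float))[0].reshape(-1,2)
def cloud(c,d):
    v,u=np.mgrid[0:d.shape[0],0:d.shape[1]]
    x=cv2.undistortPoints(np.c_[u.ravel(),v.ravel()].astype(float).reshape(-1,1,2),K(c),np.array(c["dist_coeffs"],float)).reshape(-1,2)
    P=np.c_[x,np.ones(len(x))]*d.ravel()[:,None]
    R=np.array(c["R"]);t=np.array(c["t"])
    return ((P-t)@R).reshape(d.shape+(3,))
E
python3 - <<'E'
from h import *
for n in ["scene","side","wrist"]:
    c,p,d=snap(n,n+"0"); print(n,c["vfov"],c["cx"],c["cy"],c["dist_coeffs"],-np.array(c["R"]).T@c["t"])
o=bot.get_obs(); print(o, bot.pinch_z)
E
```

```text
pics
scene 43.437518964994894 275.4391193266548 198.7345496527983 [0.05633136 0.         0.         0.         0.        ] [1.22868487 0.12833725 0.71711128]
side 45.851543850302214 281.0484083101371 203.96070149330237 [-0.05414628  0.          0.          0.          0.        ] [0.20431341 0.54510054 0.76824365]
wrist 66.79688402734047 283.83163777213684 207.16875719093565 [0.01170935 0.         0.         0.         0.        ] [ 0.23948623 -0.44487736  0.37237069]
{'clock': 0.15, 'joint_pos': array([-1.21399084e+00,  2.41238052e-01,  4.02699803e-03,  1.33521968e+00,
        2.24039527e-05,  1.57079259e+00]), 'joint_vel': array([ 1.32199134e-03, -1.53250670e-03,  3.15909568e-03,  9.93130590e-04,
        2.18806622e-03, -8.83220141e-05]), 'tau': array([ 3.26369509e-04, -3.72634792e+01,  2.52639252e+01,  1.23873886e-02,
       -7.32128598e-06,  1.42765415e-05]), 'eef_pos': array([ 0.17447641, -0.46804674,  0.23061586]), 'tool_rot': array([ 8.21366328e-01, -5.70400463e-01, -6.64831434e-04, -4.75336226e-04]), 'ft_force': array([ 0.2584556 ,  0.374083  , -0.23071971]), 'ft_torque': array([-0.00751303, -0.03320568,  0.02451229]), 'grip_width': 0.08535585434775013} 0.0187
```

View pics/scene0.png

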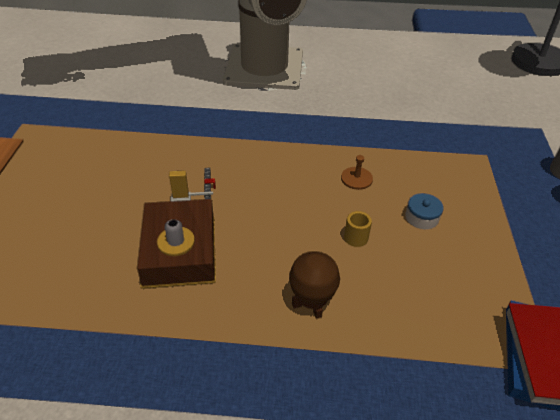

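View pics/side0.png

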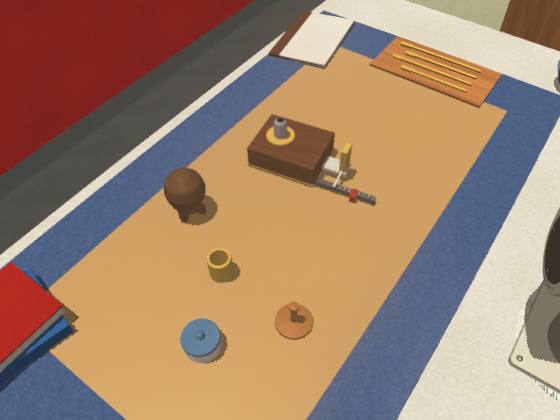

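View pics/wrist0.png

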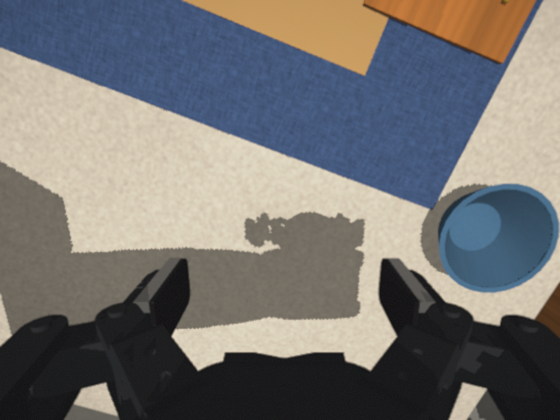

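The scene view shows the box at about (177,240) with the plate at (178,185) and the red clip at (211,183). The collar is at (358,229), the stamp at (357,177), the jar at (425,210) and the burner at (315,278). The side view shows the same layout, with the collar at (220,265), the tube at (281,128), the plate at (346,157) and the clip at (354,195). The wrist camera sees none of it. Next I measure positions.

Run:
```python
from h import *
for n in ["scene0","side0"]:
    c,p,d=load(n); P=cloud(c,d); hsv=cv2.cvtColor(p,cv2.COLOR_BGR2HSV)
    print(n,"table z", np.median(P[(d>0)&(abs(P[...,2])<.02)&(abs(P[...,0]-.45)<.15)][:,2]), "no-depth frac",(d==0).mean())
    boxes={"scene0":{"collar":(340,205,378,250),"plate":(165,165,192,203),"flange":(150,215,200,260)},"side0":{"collar":(200,245,240,290),"plate":(336,140,356,176),"flange":(262,115,300,150)}}[n]
    for k,(a,b,e,f) in boxes.items():
        print(k); S=p[b:f,a:e]; 
        q=P[b:f,a:e]; H=hsv[b:f,a:e]
        m=(d[b:f,a:e]>0)&(q[...,2]>{"collar":.01,"plate":.03,"flange":.055}[k])
        pts=q[m]; print(len(pts), pts.min(0).round(4),pts.max(0).round(4))
        if k=="collar":
            t=pts[pts[:,2]>.046]; print("top",t.min(0).round(4),t.max(0).round(4),t.mean(0).round(4))
        if k=="flange":
            t=pts[(pts[:,2]>.066)]; print("tube",t.min(0).round(4),t.max(0).round(4), t.mean(0).round(4))
    # red
    m=(cv2.inRange(hsv,(0,170,90),(8,255,255))|cv2.inRange(hsv,(172,170,90),(180,255,255)))
    x0,y0,x1,y1={"scene0":(195,165,225,205),"side0":(335,180,375,210)}[n]
    mm=np.zeros_like(m);mm[y0:y1,x0:x1]=m[y0:y1,x0:x1]
    ys,xs=np.nonzero(mm); print("red px",len(xs),xs.min(),xs.max(),ys.min(),ys.max()); q=P[ys,xs]; print(np.median(q,0),q.min(0),q.max(0))
    x0,y0,x1,y1={"scene0":(130,150,240,300),"side0":(235,100,395,215)}[n]
    cv2.imwrite(f"pics/{n}_z.png",cv2.resize(p[y0:y1,x0:x1],None,fx=5,fy=5,interpolation=cv2.INTER_CUBIC)[:600,:800])
```

```text
scene0 table z 0.001849440160754717 no-depth frac 0.004136904761904762
collar
720 [0.5544 0.2042 0.0101] [0.6016 0.2474 0.0528]
top [0.5544 0.2052 0.046 ] [0.6001 0.2473 0.0528] [0.579  0.2258 0.0496]
plate
493 [ 0.514  -0.1208  0.0301] [ 0.5775 -0.0727  0.0834]
flange
1996 [ 0.6005 -0.1358  0.055 ] [ 0.7064 -0.0334  0.1042]
tube [ 0.6553 -0.0921  0.0661] [ 0.6804 -0.0638  0.1042] [ 0.6723 -0.0758  0.0892]
red px 46 204 214 178 182
[ 0.47325353 -0.05994253  0.02094487] [ 0.46388415 -0.07090113  0.0168211 ] [ 0.47855745 -0.05024379  0.02409593]
side0 table z 0.0011559197335978438 no-depth frac 0.004013605442176871
collar
695 [0.5547 0.2063 0.01  ] [0.5986 0.2497 0.0538]
top [0.5554 0.2063 0.0461] [0.5986 0.2494 0.0538] [0.5768 0.2283 0.0498]
plate
242 [ 0.5138 -0.119   0.03  ] [ 0.5324 -0.0863  0.0815]
flange
794 [ 0.6128 -0.1357  0.055 ] [ 0.7206 -0.0247  0.1024]
tube [ 0.6502 -0.0876  0.0661] [ 0.6785 -0.0606  0.1024] [ 0.6606 -0.0713  0.0872]
red px 47 350 357 189 197
[ 0.47203706 -0.05664995  0.02002523] [ 0.46710826 -0.06883248  0.01434814] [ 0.4788353  -0.04741269  0.02260676]
```

```bash
python3 -c "
import cv2
for n in ['scene0_z','side0_z']:print(cv2.imread(f'pics/{n}.png').shape)"
```

```text
(600, 550, 3)
(575, 800, 3)
```

View pics/side0_z.png

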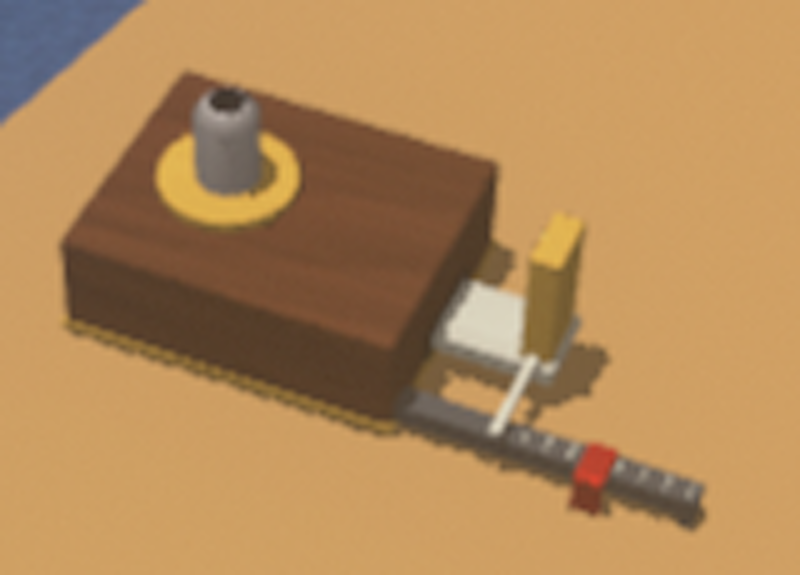

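View pics/scene0_z.png

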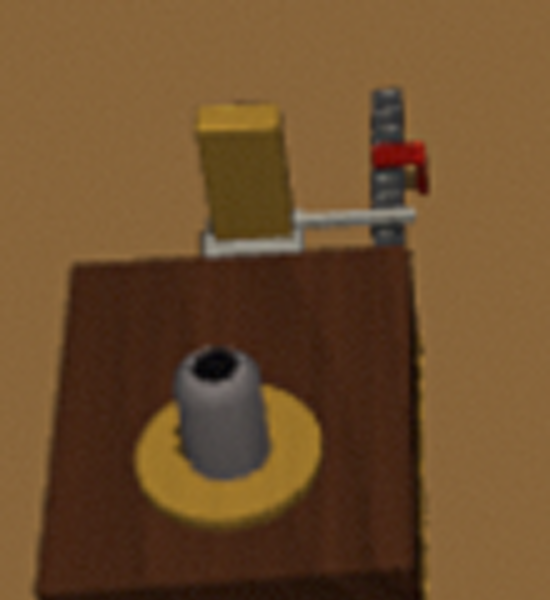

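The zooms show the box corners, the flange with the tube, and the pointer tip about 45 mm short of the red clip. The shutter comes out towards the robot. Next: rays onto planes.

Run:
```python
from h import *
cor={"scene0":[(144.4,203),(212,199.6),(212.6,264),(138,268)],"side0":[(334,132.6),(313.6,170),(247.6,149),(272.6,114.4)]}
# order: front -y? , front +y, back +y, back -y
for n in cor:
    c,p,d=load(n); hsv=cv2.cvtColor(p,cv2.COLOR_BGR2HSV)
    X=onplane(c,cor[n],.055); print(n,"corners",X[:,:2].round(4).tolist(),"ctr",X.mean(0).round(4))
    e=(X[3]+X[2]-X[0]-X[1]); print("yaw x",np.degrees(np.arctan2(e[1],e[0])), "len",np.linalg.norm(e)/2)
    e=(X[1]+X[2]-X[0]-X[3]); print("yaw y",np.degrees(np.arctan2(-e[0],e[1])), "wid",np.linalg.norm(e)/2)
    # flange mask: yellow
    m=cv2.inRange(hsv,(15,120,90),(32,255,255))
    a,b,w,f={"scene0":(150,215,200,262),"side0":(262,118,300,150)}[n]
    mm=np.zeros_like(m);mm[b:f,a:w]=m[b:f,a:w]
    cs,_=cv2.findContours(mm,cv2.RETR_EXTERNAL,cv2.CHAIN_APPROX_NONE)
    k=max(cs,key=cv2.contourArea); hull=cv2.convexHull(k).reshape(-1,2)
    Y=onplane(c,hull,.060)[:,:2]
    (cx,cy),r=cv2.minEnclosingCircle((Y*1000).astype(np.float32)); print("flange",cx,cy,r)
    # collar rim outer circle
    a,b,w,f={"scene0":(335,203,382,250),"side0":(200,245,240,290)}[n]
    P=cloud(c,d)
    q=P[b:f,a:w]; M=((q[...,2]>.047)).astype(np.uint8)
    cs,_=cv2.findContours(M,cv2.RETR_EXTERNAL,cv2.CHAIN_APPROX_NONE)
    hull=cv2.convexHull(max(cs,key=cv2.contourArea)).reshape(-1,2)+[a,b]
    Y=onplane(c,hull,.050)[:,:2];(cx,cy),r=cv2.minEnclosingCircle((Y*1000).astype(np.float32)); print("collar",cx,cy,r)
```

```text
scene0 corners [[0.5809, -0.1543], [0.56, -0.0369], [0.7056, -0.0101], [0.7248, -0.1253]] ctr [ 0.6428 -0.0817  0.055 ]
yaw x 10.929553196626532 len 0.14743708146456752
yaw y 9.79154145024703 wid 0.11801612150634805
flange 665.5440673828125 -78.97936248779297 31.31818389892578
collar 578.7969970703125 225.41323852539062 22.89546775817871
side0 corners [[0.5793, -0.1517], [0.5549, -0.0358], [0.6987, -0.0078], [0.7209, -0.1249]] ctr [ 0.6385 -0.08    0.055 ]
yaw x 10.862556935056716 len 0.14529813434802796
yaw y 11.34368109629112 wid 0.1187606446419444
flange 665.5277099609375 -75.11177062988281 33.39852523803711
collar 576.545654296875 228.31930541992188 23.106760025024414
```

Run:
```python
from h import *
bb={"scene0":{"stamp":(338,150,376,190),"jar":(403,190,446,230),"burner":(285,248,342,318)},"side0":{"stamp":(272,298,315,340),"jar":(178,316,224,362),"burner":(162,165,208,222)}}
for n in bb:
    c,p,d=load(n);P=cloud(c,d)
    for k,(a,b,e,f) in bb[n].items():
        q=P[b:f,a:e].reshape(-1,3); q=q[(q[:,2]>.006)]; print(n,k,q.min(0).round(3),q.max(0).round(3))
# mark/pointer/plate in box frame
th=np.radians(10.8); R=np.array([[np.cos(th),np.sin(th)],[-np.sin(th),np.cos(th)]]); C=np.array([.6405,-.0808])
for n in ["scene0","side0"]:
    c,p,d=load(n);P=cloud(c,d);hsv=cv2.cvtColor(p,cv2.COLOR_BGR2HSV)
    m=(cv2.inRange(hsv,(0,150,80),(9,255,255))|cv2.inRange(hsv,(172,150,80),(180,255,255)))
    x0,y0,x1,y1={"scene0":(195,165,225,205),"side0":(335,180,375,210)}[n]
    ys,xs=np.nonzero(m[y0:y1,x0:x1]); X=onplane(c,np.c_[xs+x0,ys+y0],.02)[:,:2]
    B=(X-C)@R.T*1000; print(n,"mark box x",B[:,0].min(),B[:,0].max(),np.median(B[:,0]),"y",B[:,1].min(),B[:,1].max())
    tip={"scene0":[(190,193.9),(205,193)],"side0":[(340.5,173.5),(334.5,185.5)]}[n]
    B=(onplane(c,tip,.025)[:,:2]-C)@R.T*1000; print("pointer",B.round(1).tolist())
    x0,y0,x1,y1={"scene0":(165,165,192,203),"side0":(336,140,356,176)}[n]
    q=P[y0:y1,x0:x1].reshape(-1,3); q=q[(q[:,2]>.035)&(q[:,2]<.075)]; B=(q[:,:2]-C)@R.T*1000; print("plate pct",np.percentile(B,[2,50,98],axis=0).round(1).tolist())
```

```text
scene0 stamp [0.37  0.128 0.006] [1.229 0.262 0.717]
scene0 jar [0.481 0.128 0.006] [1.229 0.382 0.717]
scene0 burner [0.612 0.113 0.006] [1.229 0.19  0.717]
side0 stamp [0.204 0.202 0.006] [0.447 0.545 0.768]
side0 jar [0.204 0.321 0.006] [0.545 0.545 0.768]
side0 burner [0.204 0.117 0.006] [0.757 0.545 0.768]
scene0 mark box x -168.96818070765022 -141.91326024766164 -162.6457561194233 y 41.33001605706744 62.470971348919115
pointer [[-121.1, 15.3], [-121.2, 43.5]]
plate pct [[-119.1, -19.8], [-112.9, -1.4], [-67.2, 17.5]]
side0 mark box x -168.47106371829318 -154.24765830547145 -161.4777435398235 y 43.38773666550392 76.26703612319395
pointer [[-119.7, 20.0], [-120.3, 55.8]]
plate pct [[-126.1, -11.8], [-122.5, 13.2], [-112.2, 16.1]]
```

```bash
cat > plan.py <<'E'
import numpy as np,sys
from workcell import bot
from scipy.spatial.transform import Rotation as Ro
def plan(tgt,dpsi=0,vmax=1.0,p=None,R=None):
    o=bot.get_obs(); p=np.array(o["eef_pos"]) if p is None else p; R=Ro.from_quat(o["tool_rot"])
    left=dpsi; out=[]
    while True:
        w=-np.clip(left,-8.58,8.58); 
        e=R.inv().apply(np.array(tgt)-p)/.025
        s=e/max(1,np.abs(e).max()/vmax)
        if np.abs(e).max()<.004 and abs(left)<.05: break
        s=s.round(2); w=round(w/180,4)
        out.append([*s.tolist(),w])
        p=p+R.apply(s*.025); R=R*Ro.from_rotvec([0,0,np.radians(w*180)]); left+=w*180
        if len(out)>60: break
    for i,r in enumerate(out): print(i,r)
E
python3 - <<'E'
from plan import *
plan([.5775,.227,.20],80.4)
E
```

```text
0 [-0.82, -1.0, 0.05, np.float64(-0.0477)]
1 [-0.6, -1.0, 0.05, np.float64(-0.0477)]
2 [-0.41, -1.0, 0.04, np.float64(-0.0477)]
3 [-0.24, -1.0, 0.04, np.float64(-0.0477)]
4 [-0.09, -1.0, 0.04, np.float64(-0.0477)]
5 [0.06, -1.0, 0.04, np.float64(-0.0477)]
6 [0.21, -1.0, 0.04, np.float64(-0.0477)]
7 [0.38, -1.0, 0.04, np.float64(-0.0477)]
8 [0.56, -1.0, 0.04, np.float64(-0.0477)]
9 [0.78, -1.0, 0.05, np.float64(-0.0174)]
10 [0.87, -1.0, 0.05, np.float64(0.0)]
11 [0.87, -1.0, 0.05, np.float64(0.0)]
12 [0.87, -1.0, 0.05, np.float64(0.0)]
13 [0.87, -1.0, 0.05, np.float64(0.0)]
14 [0.87, -1.0, 0.05, np.float64(0.0)]
15 [0.87, -1.0, 0.05, np.float64(0.0)]
16 [0.87, -1.0, 0.05, np.float64(0.0)]
17 [0.87, -1.0, 0.05, np.float64(0.0)]
18 [0.87, -1.0, 0.05, np.float64(0.0)]
19 [0.86, -1.0, 0.05, np.float64(0.0)]
20 [0.87, -1.0, 0.06, np.float64(0.0)]
21 [0.86, -1.0, 0.05, np.float64(0.0)]
22 [0.87, -1.0, 0.06, np.float64(0.0)]
23 [0.86, -1.0, 0.05, np.float64(0.0)]
24 [0.87, -1.0, 0.06, np.float64(0.0)]
25 [0.78, -0.9, 0.05, np.float64(0.0)]
```

```bash
python3 -m inch '[[-0.82,-1,0.05,0,0,-0.0477,-1],[-0.6,-1,0.05,0,0,-0.0477,-1],[-0.4,-1,0.05,0,0,-0.0477,-1],[-0.25,-1,0.05,0,0,-0.0477,-1],[-0.1,-1,0.05,0,0,-0.0477,-1],[0.06,-1,0.05,0,0,-0.0477,-1],[0.2,-1,0.05,0,0,-0.0477,-1],[0.4,-1,0.05,0,0,-0.0477,-1]]'; python3 -m inch '[[0.55,-1,0.05,0,0,-0.0477,-1],[0.8,-1,0.05,0,0,-0.0174,-1],[0.87,-1,0.05,0,0,0,-1],[0.87,-1,0.05,0,0,0,-1],[0.87,-1,0.05,0,0,0,-1],[0.87,-1,0.05,0,0,0,-1],[0.87,-1,0.05,0,0,0,-1],[0.87,-1,0.05,0,0,0,-1]]'
python3 - <<'E'
from plan import *
plan([.5775,.227,.20])
o=bot.get_obs(); print(o["joint_pos"], Ro.from_quat(o["tool_rot"]).as_matrix())
E
```

```text
clock: 0.95
eef_pos: [0.2835, -0.2799, 0.2211]
tool_rot: [1.0, -0.005, -0.0, -0.0]
ft_force: [0.1, 0.0, 1.0]
grip_width: 0.0855
clock: 1.75
eef_pos: [0.4142, -0.0555, 0.2111]
tool_rot: [0.996, 0.095, -0.0, 0.0]
ft_force: [0.5, -0.7, 0.1]
grip_width: 0.0851
0 [0.87, -1.0, 0.04, np.float64(-0.0)]
1 [0.87, -1.0, 0.05, np.float64(-0.0)]
2 [0.86, -1.0, 0.04, np.float64(-0.0)]
3 [0.87, -1.0, 0.05, np.float64(-0.0)]
4 [0.86, -1.0, 0.04, np.float64(-0.0)]
5 [0.87, -1.0, 0.05, np.float64(-0.0)]
6 [0.86, -1.0, 0.04, np.float64(-0.0)]
7 [0.87, -1.0, 0.05, np.float64(-0.0)]
8 [0.86, -1.0, 0.04, np.float64(-0.0)]
9 [0.75, -0.87, 0.04, np.float64(-0.0)]
[-1.33187462e-01  8.95133261e-02 -2.31741488e-01  1.24974851e+00
 -8.51505738e-05  1.24810358e+00] [[ 9.82097520e-01  1.88373074e-01 -2.16467475e-04]
 [ 1.88373066e-01 -9.82097543e-01 -5.69089880e-05]
 [-2.23312296e-04  1.51135341e-05 -9.99999975e-01]]
```

```bash
python3 -m inch '[[0.87,-1,0.05,0,0,0,-1],[0.87,-1,0.05,0,0,0,-1],[0.87,-1,0.05,0,0,0,-1],[0.87,-1,0.05,0,0,0,-1],[0.87,-1,0.05,0,0,0,-1],[0.87,-1,0.05,0,0,0,-1],[0.5,-0.6,0.05,0,0,0,-1],[0,0,0,0,0,0,-1]]'
python3 - <<'E'
from plan import *
from h import *
plan([.5775,.227,.20])
snap("wrist","w1")
E
```

```text
clock: 2.55
eef_pos: [0.5239, 0.1342, 0.2015]
tool_rot: [0.995, 0.096, -0.0, -0.0]
ft_force: [-0.6, -0.7, -0.4]
grip_width: 0.0853
0 [0.87, -1.0, 0.02, np.float64(-0.0)]
1 [0.87, -1.0, 0.02, np.float64(-0.0)]
2 [0.87, -1.0, 0.02, np.float64(-0.0)]
3 [0.21, -0.23, -0.0, np.float64(-0.0)]
```

View pics/w1.png

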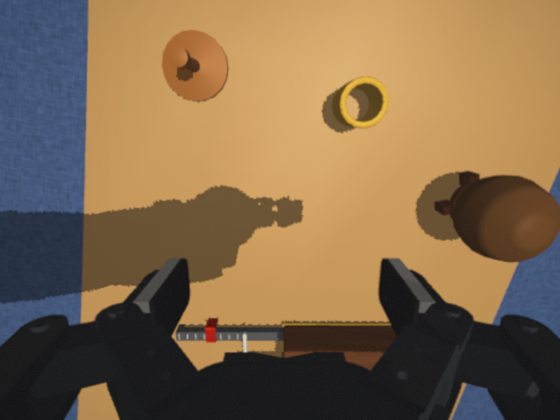

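The wrist view shows the collar's rim at (362,101), the stamp at (195,65) and the burner at (505,217). The red clip is at (211,329) and the pointer near (244,343). I'll fit the rim from this view.

```bash
cat > rim.py <<'E'
from h import *
def rim(tag,roi,z,lo=(20,120,120),hi=(34,255,255)):
    c,p,d=load(tag); hsv=cv2.cvtColor(p,cv2.COLOR_BGR2HSV)
    a,b,e,f=roi; m=np.zeros(p.shape[:2],np.uint8); m[b:f,a:e]=cv2.inRange(hsv,lo,hi)[b:f,a:e]
    cs,_=cv2.findContours(m,cv2.RETR_EXTERNAL,cv2.CHAIN_APPROX_NONE); k=max(cs,key=cv2.contourArea).reshape(-1,2)
    el=cv2.fitEllipse(k); Y=onplane(c,k,z)[:,:2]*1000
    A=np.c_[2*Y,np.ones(len(Y))]; s=np.linalg.lstsq(A,(Y**2).sum(1),rcond=None)[0]
    r=np.sqrt(s[2]+s[0]**2+s[1]**2); res=np.hypot(*(Y-s[:2]).T)-r
    print(tag,"ellipse",np.round(el[0],1),"n",len(k),"ctr mm",s[:2].round(1),"r",r.round(1),"res",res.std().round(2))
    return s[:2]/1000
E
python3 - <<'E'
from rim import *
c,p,d=load("w1"); print(cv2.cvtColor(p,cv2.COLOR_BGR2HSV)[[83,101,124,101],[362,341,362,384]], cv2.cvtColor(p,cv2.COLOR_BGR2HSV)[60,400])
rim("w1",(330,70,395,135),.05)
print(cloud(c,d)[83,362])
E
```

```text
[[ 20 181 163]
 [ 20 183 219]
 [ 23 179 233]
 [ 20 186 214]] [ 17 128 213]
w1 ellipse [363.5 101.9] n 141 ctr mm [577.  226.6] r 20.9 res 0.31
[0.57215017 0.24208706 0.04757595]
```

```bash
python3 -m inch '[[0.85,-1,0,0,0,0,-1],[0.85,-1,0.2,0,0,0,-1],[0.85,-1,0.5,0,0,0,-1],[0.2,-0.22,1,0,0,0,-1],[0,0,1,0,0,0,-1],[0,0,1,0,0,0,-1],[0,0,0,0,0,0,-1],[0,0,0,0,0,0,-1]]'
python3 - <<'E'
from plan import *
plan([.577,.2266,.016])
E
```

```text
clock: 3.4
eef_pos: [0.5752, 0.223, 0.1102]
tool_rot: [0.996, 0.094, -0.001, 0.0]
ft_force: [-0.0, 1.2, 0.5]
grip_width: 0.0858
0 [0.03, -0.03, 1.0, np.float64(-0.0)]
1 [0.03, -0.04, 1.0, np.float64(-0.0)]
2 [0.03, -0.03, 1.0, np.float64(-0.0)]
3 [0.02, -0.03, 0.77, np.float64(-0.0)]
4 [-0.0, -0.0, -0.0, np.float64(-0.0)]
5 [-0.0, -0.0, -0.0, np.float64(-0.0)]
6 [-0.0, -0.0, -0.0, np.float64(-0.0)]
7 [-0.0, -0.0, -0.0, np.float64(-0.0)]
8 [-0.0, -0.0, -0.0, np.float64(-0.0)]
9 [-0.0, -0.0, -0.0, np.float64(-0.0)]
10 [-0.0, -0.0, -0.0, np.float64(-0.0)]
11 [-0.0, -0.0, -0.0, np.float64(-0.0)]
12 [-0.0, -0.0, -0.0, np.float64(-0.0)]
13 [-0.0, -0.0, -0.0, np.float64(-0.0)]
14 [-0.0, -0.0, -0.0, np.float64(-0.0)]
15 [-0.0, -0.0, -0.0, np.float64(-0.0)]
16 [-0.0, -0.0, -0.0, np.float64(-0.0)]
17 [-0.0, -0.0, -0.0, np.float64(-0.0)]
18 [-0.0, -0.0, -0.0, np.float64(-0.0)]
19 [-0.0, -0.0, -0.0, np.float64(-0.0)]
20 [-0.0, -0.0, -0.0, np.float64(-0.0)]
21 [-0.0, -0.0, -0.0, np.float64(-0.0)]
22 [-0.0, -0.0, -0.0, np.float64(-0.0)]
23 [-0.0, -0.0, -0.0, np.float64(-0.0)]
24 [-0.0, -0.0, -0.0,
[... 758 characters left out ...]
0, np.float64(-0.0)]
44 [-0.0, -0.0, -0.0, np.float64(-0.0)]
45 [-0.0, -0.0, -0.0, np.float64(-0.0)]
46 [-0.0, -0.0, -0.0, np.float64(-0.0)]
47 [-0.0, -0.0, -0.0, np.float64(-0.0)]
48 [-0.0, -0.0, -0.0, np.float64(-0.0)]
49 [-0.0, -0.0, -0.0, np.float64(-0.0)]
50 [-0.0, -0.0, -0.0, np.float64(-0.0)]
51 [-0.0, -0.0, -0.0, np.float64(-0.0)]
52 [-0.0, -0.0, -0.0, np.float64(-0.0)]
53 [-0.0, -0.0, -0.0, np.float64(-0.0)]
54 [-0.0, -0.0, -0.0, np.float64(-0.0)]
55 [-0.0, -0.0, -0.0, np.float64(-0.0)]
56 [-0.0, -0.0, -0.0, np.float64(-0.0)]
57 [-0.0, -0.0, -0.0, np.float64(-0.0)]
58 [-0.0, -0.0, -0.0, np.float64(-0.0)]
59 [-0.0, -0.0, -0.0, np.float64(-0.0)]
60 [-0.0, -0.0, -0.0, np.float64(-0.0)]
```

```bash
sed -i 's/<.004/<.02/;s/>60/>40/' plan.py; python3 -m inch '[[0.1,-0.13,0.8,0,0,0,-1],[0,0,1,0,0,0,-1],[0,0,1,0,0,0,-1],[0,0,0.6,0,0,0,-1],[0,0,0.3,0,0,0,-1],[0,0,0,0,0,0,-1],[0,0,0,0,0,0,-1],[0,0,0,0,0,0,-1]]'
python3 - <<'E'
from plan import *
plan([.577,.2266,.016])
E
```

```text
clock: 4.2
eef_pos: [0.5788, 0.2282, 0.0194]
tool_rot: [0.996, 0.094, 0.002, -0.0]
ft_force: [-0.2, 0.3, 0.5]
grip_width: 0.0852
0 [-0.08, 0.05, 0.13, np.float64(-0.0)]
```

```bash
python3 -m inch '[[-0.05,0.04,0.1,0,0,0,-1],[0,0,0,0,0,0,0],[0,0,0,0,0,0,1],[0,0,0,0,0,0,1],[0,0,0,0,0,0,1],[0,0,0,0,0,0,1],[0,0,0,0,0,0,1],[0,0,0,0,0,0,1]]'
python3 - <<'E'
from plan import *
from h import *
snap("wrist","w2"); o=bot.get_obs(); print(o["eef_pos"],o["grip_width"],o["ft_force"])
E
```

```text
clock: 5.0
eef_pos: [0.5768, 0.2268, 0.0156]
tool_rot: [0.996, 0.095, 0.0, -0.0]
ft_force: [0.4, 0.1, 4.1]
grip_width: 0.0425
[0.57685153 0.22673868 0.01553247] 0.0426043184027857 [0.3921758  0.1919186  4.28142726]
```

View pics/w2.png

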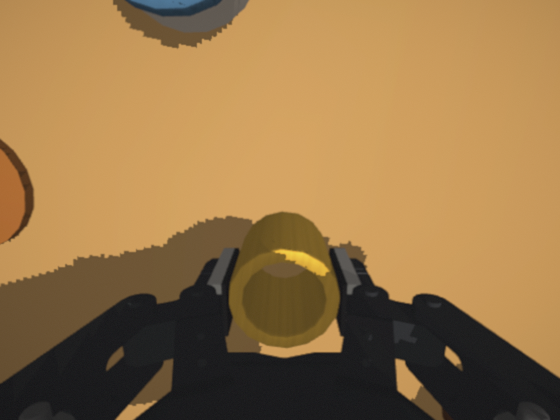

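The collar is held centred between the pads at (285,298), with the opening at 43 mm. I'll lift it, pass high over the tube, and look at the tube with the wrist camera.

```bash
python3 -m inch '[[0,0,-0.3,0,0,0,1],[0,0,-0.6,0,0,0,1],[0,0,-0.9,0,0,0,1],[0,0,-1,0,0,0,1],[0,0,-1,0,0,0,1],[0,0,-1,0,0,0,1],[0,0,-0.8,0,0,0,1],[0,0,0,0,0,0,1]]'
python3 - <<'E'
from plan import *
plan([.6815,-.1605,.16],vmax=0.9)
E
```

```text
clock: 5.85
eef_pos: [0.5781, 0.2272, 0.1583]
tool_rot: [0.996, 0.095, 0.003, -0.001]
ft_force: [0.6, 0.2, -0.5]
grip_width: 0.0424
0 [0.06, 0.9, -0.0, np.float64(-0.0)]
1 [0.06, 0.9, -0.0, np.float64(-0.0)]
2 [0.06, 0.9, -0.0, np.float64(-0.0)]
3 [0.07, 0.9, -0.01, np.float64(-0.0)]
4 [0.06, 0.9, -0.0, np.float64(-0.0)]
5 [0.07, 0.9, -0.01, np.float64(-0.0)]
6 [0.06, 0.9, -0.0, np.float64(-0.0)]
7 [0.07, 0.9, -0.01, np.float64(-0.0)]
8 [0.06, 0.9, -0.0, np.float64(-0.0)]
9 [0.07, 0.9, -0.01, np.float64(-0.0)]
10 [0.06, 0.9, -0.0, np.float64(-0.0)]
11 [0.07, 0.9, -0.01, np.float64(-0.0)]
12 [0.06, 0.9, -0.0, np.float64(-0.0)]
13 [0.07, 0.9, -0.01, np.float64(-0.0)]
14 [0.06, 0.9, -0.0, np.float64(-0.0)]
15 [0.07, 0.9, -0.01, np.float64(-0.0)]
16 [0.06, 0.9, -0.0, np.float64(-0.0)]
17 [0.05, 0.71, -0.01, np.float64(-0.0)]
```

```bash
python3 -m inch '[[0.03,0.4,0,0,0,0,1],[0.06,0.9,0,0,0,0,1],[0.06,0.9,0,0,0,0,1],[0.06,0.9,0,0,0,0,1],[0.06,0.9,0,0,0,0,1],[0.06,0.9,0,0,0,0,1],[0.06,0.9,0,0,0,0,1],[0.06,0.9,0,0,0,0,1]]'; python3 -m inch '[[0.06,0.9,0,0,0,0,1],[0.06,0.9,0,0,0,0,1],[0.06,0.9,0,0,0,0,1],[0.06,0.9,0,0,0,0,1],[0.06,0.9,0,0,0,0,1],[0.06,0.9,0,0,0,0,1],[0.06,0.9,0,0,0,0,1],[0.06,0.9,0,0,0,0,1]]';python3 -m inch '[[0.06,0.9,0,0,0,0,1],[0.04,0.5,0,0,0,0,1],[0,0.2,0,0,0,0,1],[0,0,0,0,0,0,1],[0,0,0,0,0,0,1],[0,0,0,0,0,0,1],[0,0,0,0,0,0,1],[0,0,0,0,0,0,1]]'
python3 - <<'E'
from plan import *
from h import *
snap("wrist","w3"); o=bot.get_obs(); print(o["eef_pos"],o["grip_width"],o["ft_force"])
E
```

```text
clock: 6.65
eef_pos: [0.6177, 0.0623, 0.1524]
tool_rot: [0.996, 0.094, -0.002, 0.0]
ft_force: [-0.3, -0.3, -0.8]
grip_width: 0.0427
clock: 7.45
eef_pos: [0.6632, -0.1119, 0.1521]
tool_rot: [0.996, 0.094, -0.002, -0.0]
ft_force: [-0.2, 0.7, -0.8]
grip_width: 0.0419
clock: 8.25
eef_pos: [0.6747, -0.1484, 0.1554]
tool_rot: [0.995, 0.095, 0.0, 0.0]
ft_force: [0.8, 0.2, -0.6]
grip_width: 0.0427
[ 0.67474293 -0.14860832  0.15532539] 0.04274769078137402 [-0.68491782  0.11341899 -1.15896107]
```

View pics/w3.png

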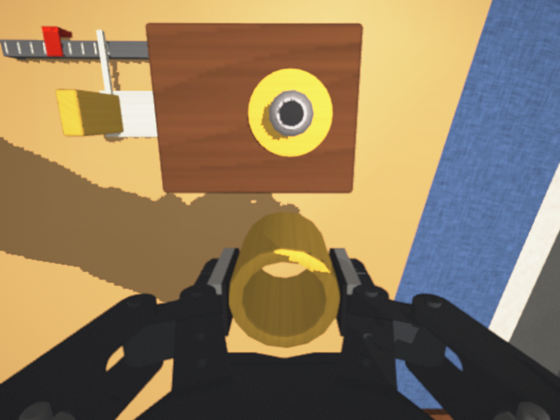

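The wrist view is clear. The flange ring is centred at about (291,112) with the tube top inside it, the box top spans about (147..362, 23..192), the pointer is at (101,45), the clip at (55,41) and the plate at (70,112). The held collar is at (285,290).

Run:
```python
from rim import *
s=rim("w3",(240,60,345,165),.06,lo=(22,170,150))
c,p,d=load("w3")
X=onplane(c,[(147,24),(362,24),(352,192),(165,192)],.055)[:,:2]; print("corners",X.round(4).tolist(),X.mean(0))
e=X[1]+X[2]-X[0]-X[3];print(np.degrees(np.arctan2(e[1],e[0])),np.linalg.norm(e)/2); e=X[0]+X[1]-X[2]-X[3];print(np.degrees(np.arctan2(-e[0],e[1])),np.linalg.norm(e)/2)
hsv=cv2.cvtColor(p,cv2.COLOR_BGR2HSV)
# tube top dark bore
m=np.zeros(p.shape[:2],np.uint8); m[85:140,262:320]=(hsv[85:140,262:320,1]<70)*255
cs,_=cv2.findContours(m,cv2.RETR_EXTERNAL,cv2.CHAIN_APPROX_NONE);k=max(cs,key=cv2.contourArea)
print("tube outer",cv2.fitEllipse(k)[:2], onplane(c,[cv2.fitEllipse(k)[0]],.09))
cr=p[0:200,0:400]; cv2.imwrite("pics/w3z.png",cv2.resize(cr[0:150,0:200],None,fx=4,fy=4,interpolation=cv2.INTER_CUBIC))
```

```text
w3 ellipse [278.6 121. ] n 87 ctr mm [659.4 -84.5] r 13.1 res 0.53
corners [[0.5599, -0.0398], [0.7027, -0.012], [0.725, -0.1264], [0.582, -0.1541]] [ 0.64241087 -0.08305627]
10.972708706324232 0.14553457633771705
10.994166321549773 0.11652577150237556
tube outer ((290.760498046875, 112.88162994384766), (42.21339797973633, 44.076908111572266)) [[ 0.66590465 -0.07809089  0.09      ]]
```

View pics/w3z.png

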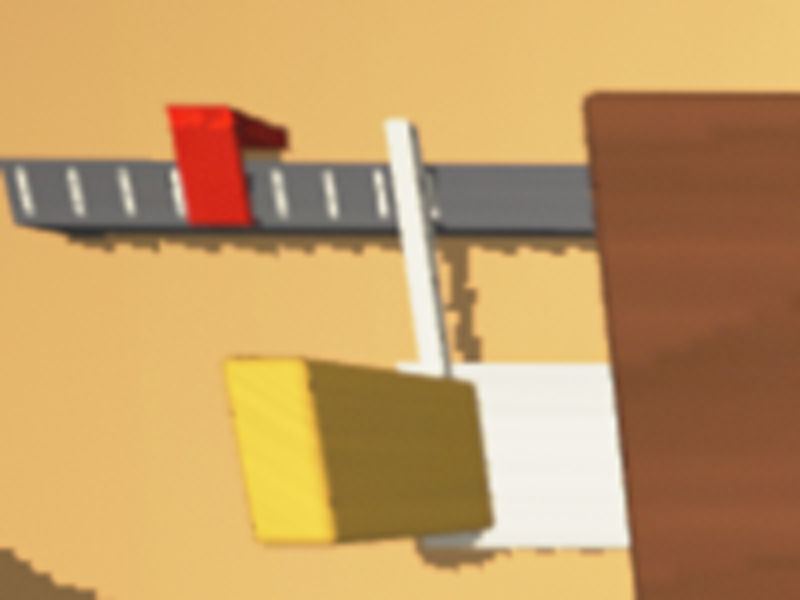

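Run:
```python
from rim import *
s=rim("w3",(240,60,345,165),.06,lo=(22,120,100)); 
c,p,d=load("w3")
hsv=cv2.cvtColor(p,cv2.COLOR_BGR2HSV); print(hsv[112,[245,252,260,325,331,336]])
th=np.radians(10.9); R=np.array([[np.cos(th),np.sin(th)],[-np.sin(th),np.cos(th)]]); C=np.array([.6415,-.0815])
f=lambda uv,z:((onplane(c,np.array(uv)/4.,z)[:,:2]-C)@R.T*1000).round(1).tolist()
print("clip top edges L/R @y~210", f([(187,210),(248,210),(177,150),(239,150)],.02))
print("pointer L/R near tip, at rail y,", f([(388,122),(411,122),(400,195),(424,195)],.027))
print("plate top", f([(226,360),(305,360),(335,541),(257,541)],.08))
print("lines", f([(24,192),(74,192),(125,192),(279,194),(330,194),(381,194)],.017))
print("rail end", f([(8,192)],.017))
```

```text
w3 ellipse [290. 112.] n 241 ctr mm [666.  -78.2] r 29.5 res 0.19
[[ 11 159 144]
 [ 27 164 247]
 [ 28 164 247]
 [ 29 156 247]
 [ 27 166 248]
 [ 11 158 144]]
clip top edges L/R @y~210 [[-166.6, 44.5], [-154.7, 44.6], [-166.3, 55.1], [-154.4, 55.3]]
pointer L/R near tip, at rail y, [[-121.1, 58.7], [-116.8, 58.8], [-120.9, 46.2], [-116.3, 46.3]]
plate top [[-124.6, 12.4], [-112.1, 12.4], [-112.3, -15.7], [-125.0, -15.8]]
lines [[-199.8, 48.0], [-190.1, 48.1], [-180.1, 48.2], [-149.9, 48.1], [-139.9, 48.2], [-129.8, 48.2]]
rail end [[-203.0, 48.0]]
```

Run:
```python
from plan import *
plan([.666,-.078,.135],vmax=0.6)
```

```text
0 [0.04, -0.6, 0.17, np.float64(-0.0)]
1 [0.04, -0.6, 0.17, np.float64(-0.0)]
2 [0.04, -0.6, 0.17, np.float64(-0.0)]
3 [0.04, -0.6, 0.17, np.float64(-0.0)]
4 [0.03, -0.44, 0.13, np.float64(-0.0)]
```

```bash
python3 -m inch '[[0.04,-0.6,0,0,0,0,1],[0.04,-0.6,0.17,0,0,0,1],[0.04,-0.6,0.17,0,0,0,1],[0.04,-0.6,0.17,0,0,0,1],[0.03,-0.44,0.17,0,0,0,1],[0,0,0,0,0,0,1],[0,0,0,0,0,0,1],[0,0,0,0,0,0,1]]'
python3 - <<'E'
from plan import *
from h import *
plan([.666,-.078,.125],vmax=0.6)
for n in("scene","side"): snap(n,n+"4")
o=bot.get_obs(); print(o["eef_pos"],o["grip_width"],o["ft_force"],o["tool_rot"])
a=load("scene4")[1][130:300,110:260]; b=load("side4")[1][60:230,220:370]
cv2.imwrite("pics/p4.png",cv2.resize(np.hstack([a,b]),None,fx=2.6,fy=2.6,interpolation=cv2.INTER_CUBIC))
E
```

```text
clock: 9.1
eef_pos: [0.6663, -0.0791, 0.1383]
tool_rot: [0.996, 0.094, 0.0, 0.0]
ft_force: [0.2, 0.2, -1.1]
grip_width: 0.0426
0 [-0.0, -0.05, 0.53, np.float64(-0.0)]
[ 0.66623391 -0.0793931   0.13832908] 0.04275831841530807 [ 0.20218992 -0.4563685  -1.50351996] [9.95573726e-01 9.39830839e-02 3.27907789e-04 1.70935426e-04]
```

View pics/p4.png

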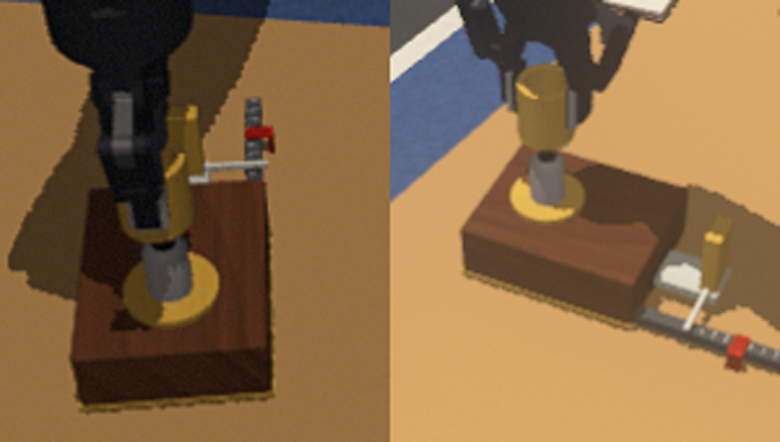

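Both views show the collar held upright straight above the tube: side crop with collar at (545,110) and tube at (547,175), scene crop with collar at (160,205) and tube at (167,265). I'll lower it in stages and watch the force.

```bash
python3 -m inch '[[0,-0.05,0.3,0,0,0,1],[0,0,0.3,0,0,0,1],[0,0,0.3,0,0,0,1],[0,0,0.2,0,0,0,1],[0,0,0.2,0,0,0,1],[0,0,0.2,0,0,0,1],[0,0,0,0,0,0,1],[0,0,0,0,0,0,1]]'
python3 - <<'E'
from plan import *
o=bot.get_obs(); print(o["eef_pos"],o["grip_width"],o["ft_force"],o["ft_torque"])
E
```

```text
clock: 10.0
eef_pos: [0.6657, -0.0773, 0.1005]
tool_rot: [0.996, 0.095, -0.0, 0.0]
ft_force: [1.3, 0.6, -1.5]
grip_width: 0.0423
[ 0.66574132 -0.07730542  0.1005264 ] 0.042331035556676874 [ 1.27560858  0.62250134 -1.47001658] [-0.01936968 -0.04447501  0.02177583]
```

```bash
python3 -m inch '[[0,0,0.2,0,0,0,1],[0,0,0.2,0,0,0,1],[0,0,0.2,0,0,0,1],[0,0,0.15,0,0,0,1],[0,0,0.1,0,0,0,1],[0,0,0,0,0,0,1],[0,0,0,0,0,0,1],[0,0,0,0,0,0,1]]'
python3 - <<'E'
from plan import *
o=bot.get_obs(); print(o["eef_pos"],o["grip_width"],o["ft_force"],o["ft_torque"])
E
```

```text
clock: 10.8
eef_pos: [0.6659, -0.0773, 0.0796]
tool_rot: [0.996, 0.095, 0.0, 0.0]
ft_force: [0.2, -0.5, -0.9]
grip_width: 0.0424
[ 0.66593921 -0.07734388  0.07959123] 0.042435347048724516 [ 0.19661428 -0.4946094  -0.92484081] [-0.004756    0.00112731 -0.0275758 ]
```

```bash
python3 -m inch '[[0,0,0.06,0,0,0,1],[0,0,0.04,0,0,0,1],[0,0,0.04,0,0,0,1],[0,0,0.02,0,0,0,1],[0,0,0,0,0,0,1],[0,0,0,0,0,0,1],[0,0,0,0,0,0,1],[0,0,0,0,0,0,1]]'
python3 - <<'E'
from plan import *
o=bot.get_obs(); print(o["eef_pos"],o["grip_width"],o["ft_force"],o["ft_torque"])
E
```

```text
clock: 11.6
eef_pos: [0.6657, -0.0773, 0.0756]
tool_rot: [0.996, 0.095, 0.0, 0.0]
ft_force: [-1.7, -0.1, 1.9]
grip_width: 0.0427
[ 0.66570443 -0.07731067  0.075554  ] 0.04270415089456744 [-1.69475444 -0.09078247  1.9116737 ] [0.04187558 0.27474481 0.00492337]
```

```bash
python3 -m inch '[[0,0,0.03,0,0,0,1],[0,0,0.02,0,0,0,1],[0,0,0,0,0,0,1],[0,0,0,0,0,0,1],[0,0,0,0,0,0,1],[0,0,0,0,0,0,1],[0,0,0,0,0,0,1],[0,0,0,0,0,0,1]]'
python3 - <<'E'
from plan import *
from h import *
for n in("scene","side","wrist"): snap(n,n+"5")
o=bot.get_obs(); print(o["eef_pos"],o["grip_width"],o["ft_force"],o["ft_torque"])
a=load("scene5")[1][150:300,110:240]; b=load("side5")[1][80:230,220:350]
cv2.imwrite("pics/p5.png",cv2.resize(np.hstack([a,b]),None,fx=3,fy=3,interpolation=cv2.INTER_CUBIC))
E
```

```text
clock: 12.4
eef_pos: [0.6657, -0.0773, 0.0755]
tool_rot: [0.996, 0.095, 0.0, 0.0]
ft_force: [-3.6, 1.2, 7.5]
grip_width: 0.0427
[ 0.66572635 -0.07731041  0.07551773] 0.04249122344879874 [-2.47095101  0.59034502  7.62199221] [0.10269704 0.86111867 0.06545259]
```

View pics/p5.png

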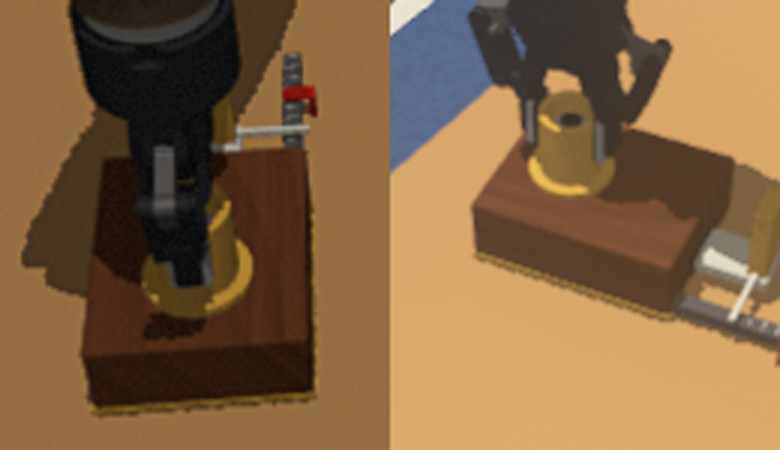

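View pics/wrist5.png

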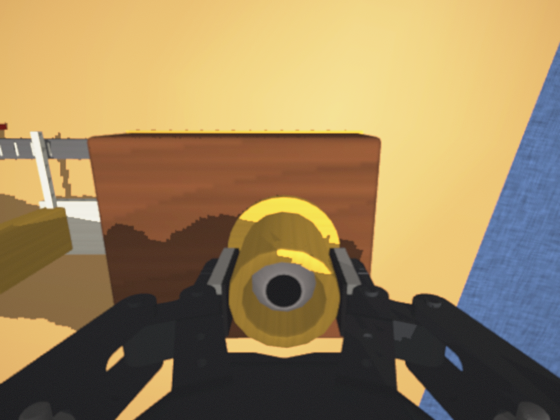

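The collar is down on the flange: the height stopped at the expected 75.5 mm, the force rose to 7.6 N, and the tube is centred in the bore at (283,290). I'll let go.

```bash
python3 -m inch '[[0,0,-0.02,0,0,0,1],[0,0,0,0,0,0,0.5],[0,0,0,0,0,0,0],[0,0,0,0,0,0,-0.5],[0,0,0,0,0,0,-1],[0,0,0,0,0,0,-1],[0,0,0,0,0,0,-1],[0,0,0,0,0,0,-1]]'
python3 - <<'E'
from plan import *
o=bot.get_obs(); print(o["eef_pos"],o["grip_width"],o["ft_force"],o["ft_torque"])
E
```

```text
clock: 13.35
eef_pos: [0.6657, -0.0773, 0.0743]
tool_rot: [0.996, 0.095, -0.0, -0.0]
ft_force: [0.2, 1.0, 0.5]
grip_width: 0.0857
[ 0.66573102 -0.07730169  0.07426122] 0.08574553968598764 [0.22128742 0.95225066 0.53954797] [-0.04547853  0.00026627 -0.01527014]
```

```bash
python3 -m inch '[[0,0,-0.3,0,0,0,-1],[0,0,-0.6,0,0,0,-1],[0,0,-1,0,0,0,-1],[0,0,-1,0,0,0,-1],[0,0,-1,0,0,0,-1],[-0.4,0.2,-0.7,0,0,0,-1],[-0.8,0.4,0,0,0,0,-1],[-0.9,0.5,0,0,0,0,-1]]'
python3 - <<'E'
from plan import *
plan([.54,-.185,.18],vmax=0.9)
o=bot.get_obs(); print(o["ft_force"])
E
```

```text
clock: 14.15
eef_pos: [0.6191, -0.1146, 0.1907]
tool_rot: [0.995, 0.095, 0.001, 0.0]
ft_force: [-0.4, -1.0, -0.7]
grip_width: 0.0854
0 [-0.9, 0.54, 0.1, np.float64(-0.0)]
1 [-0.9, 0.53, 0.11, np.float64(-0.0)]
2 [-0.9, 0.54, 0.1, np.float64(-0.0)]
3 [-0.9, 0.53, 0.11, np.float64(-0.0)]
4 [-0.04, 0.03, 0.0, np.float64(-0.0)]
[-0.42465942 -0.95524225 -0.68488609]
```

```bash
python3 -m inch '[[-0.9,0.5,0.1,0,0,0,-0.3],[-0.9,0.5,0.1,0,0,0,-0.3],[-0.9,0.5,0.1,0,0,0,-0.3],[-0.6,0.4,0.1,0,0,0,-0.3],[-0.2,0,0,0,0,0,-0.3],[0,0,0,0,0,0,-0.3],[0,0,0,0,0,0,-0.3],[0,0,0,0,0,0,-0.3]]'
python3 - <<'E'
from h import *
o=bot.get_obs(); print(o["eef_pos"],o["grip_width"],o["tool_rot"])
snap("wrist","w6"); snap("side","side6")
E
```

```text
clock: 14.95
eef_pos: [0.5431, -0.1767, 0.1797]
tool_rot: [0.995, 0.095, 0.0, 0.0]
ft_force: [0.8, -0.4, 0.6]
grip_width: 0.0556
[ 0.54311556 -0.17673134  0.17971003] 0.055623621087582634 [9.95467776e-01 9.50988098e-02 3.50813861e-04 7.04240599e-06]
```

View pics/w6.png

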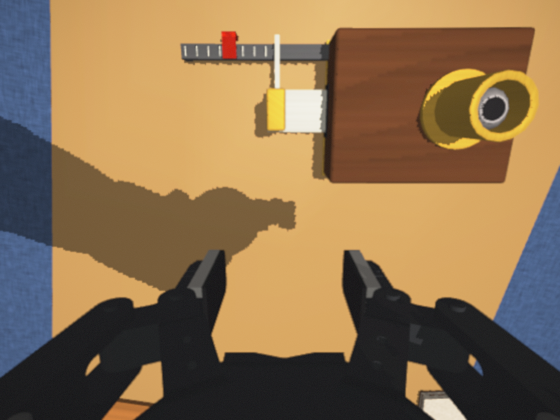

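View pics/side6.png

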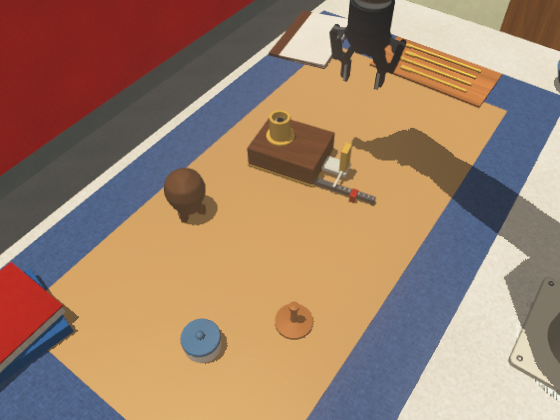

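The collar stands upright and seated (wrist view at (480,108), side view at (281,128)) and the shutter is still shut. The plate top is at (276,109), the pointer at x of about 277, and the clip at x of about 229.

Run:
```python
from h import *
c,p,d=load("w6"); hsv=cv2.cvtColor(p,cv2.COLOR_BGR2HSV)
th=np.radians(10.9); R=np.array([[np.cos(th),np.sin(th)],[-np.sin(th),np.cos(th)]]); C=np.array([.6415,-.0815])
B=lambda uv,z:((onplane(c,uv,z)[:,:2]-C)@R.T*1000)
m=np.zeros(p.shape[:2],np.uint8); r=(slice(80,140),slice(255,300)); m[r]=cv2.inRange(hsv[r],(20,120,150),(35,255,255))
k=max(cv2.findContours(m,cv2.RETR_EXTERNAL,cv2.CHAIN_APPROX_NONE)[0],key=cv2.contourArea).reshape(-1,2)
print("plate px",k.min(0),k.max(0)); 
rc=cv2.minAreaRect(k.astype(np.float32)); print(rc); q=B([rc[0]],.08); print("plate ctr box",q,"world",onplane(c,[rc[0]],.08))
b=B(k,.08); print(np.percentile(b,[1,99],axis=0))
m=np.zeros(p.shape[:2],np.uint8); r=(slice(20,70),slice(210,245)); m[r]=cv2.inRange(hsv[r],(0,180,120),(9,255,255))
for row in (48,52,55): 
    xs=np.nonzero(m[row])[0]; print("clip",row,xs.min(),xs.max(),B([(xs.min()-.5,row),(xs.max()+.5,row)],.02).round(1).tolist())
for row in (42,46,50,55):
    s=hsv[row,262:292]; xs=np.nonzero((s[:,1]<50)&(s[:,2]>190))[0]+262; print("ptr",row,xs, B([(xs.min()-.5,row),(xs.max()+.5,row)],.026).round(1).tolist())
```

```text
plate px [266  88] [284 130]
((275.0, 109.0), (42.0, 18.0), 90.0)
plate ctr box [[-120.66533758   -1.07867665]] world [[ 0.52321559 -0.10537648  0.08      ]]
[[-127.12081425  -15.85256381]
 [-114.13496647   13.17976013]]
clip 48 223 235 [[-166.9, 50.2], [-155.8, 50.2]]
clip 52 223 235 [[-167.1, 47.1], [-155.9, 47.1]]
clip 55 223 235 [[-167.2, 44.7], [-156.0, 44.8]]
ptr 42 [275 276 277 278] [[-122.1, 53.7], [-118.7, 53.7]]
ptr 46 [275 276 277 278 279] [[-122.1, 50.7], [-117.9, 50.7]]
ptr 50 [265 266 275 276 277 278 279] [[-130.6, 47.6], [-117.9, 47.7]]
ptr 55 [265 275 276 277 278 279] [[-130.6, 43.8], [-117.9, 43.8]]
```

```bash
python3 - <<'E'
from plan import *
plan([.5232,-.1054,.12],vmax=0.7)
E
python3 -m inch '[[-0.04,-0.6,0.4,0,0,0,0.2],[-0.04,-0.7,0.6,0,0,0,0.2],[-0.04,-0.7,0.6,0,0,0,0.2],[-0.03,-0.6,0.5,0,0,0,0.2],[-0.1,-0.35,0.3,0,0,0,0.2],[0,0,0,0,0,0,0.2],[0,0,0,0,0,0,0.2],[0,0,0,0,0,0,0.2]]'
python3 - <<'E'
from plan import *
plan([.5232,-.1054,.04],vmax=0.7)
E
```

```text
0 [-0.06, -0.7, 0.56, np.float64(-0.0)]
1 [-0.06, -0.7, 0.57, np.float64(-0.0)]
2 [-0.05, -0.7, 0.56, np.float64(-0.0)]
3 [-0.06, -0.7, 0.57, np.float64(-0.0)]
4 [-0.01, -0.15, 0.12, np.float64(-0.0)]
clock: 15.85
eef_pos: [0.5233, -0.1068, 0.1204]
tool_rot: [0.996, 0.094, 0.001, 0.0]
ft_force: [0.5, -0.1, -0.6]
grip_width: 0.034
0 [-0.0, -0.01, 0.7, np.float64(-0.0)]
1 [-0.0, -0.01, 0.7, np.float64(-0.0)]
2 [-0.0, -0.01, 0.7, np.float64(-0.0)]
3 [-0.0, -0.02, 0.7, np.float64(-0.0)]
4 [-0.0, -0.01, 0.42, np.float64(-0.0)]
```

```bash
python3 -m inch '[[0,-0.04,0.4,0,0,0,0.2],[0,0,0.6,0,0,0,0.2],[0,0,0.6,0,0,0,0.2],[0,0,0.6,0,0,0,0.2],[0,0,0.6,0,0,0,0.2],[0,0,0.4,0,0,0,0.2],[0,0,0,0,0,0,0.2],[0,0,0,0,0,0,0.2]]'
python3 - <<'E'
from h import *
o=bot.get_obs(); print(o["eef_pos"],o["ft_force"]); snap("wrist","w7")
E
```

```text
clock: 16.65
eef_pos: [0.5223, -0.1053, 0.0396]
tool_rot: [0.996, 0.094, -0.0, 0.0]
ft_force: [0.0, 0.0, 0.7]
grip_width: 0.0339
[ 0.52226375 -0.10530461  0.03958607] [0.0449735  0.01053495 0.6648037 ]
```

View pics/w7.png

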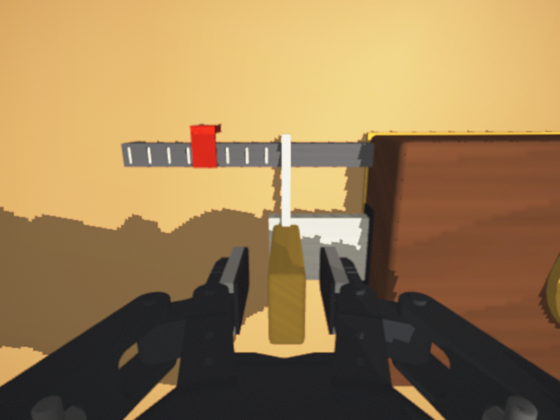

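The plate at (287,290) is between the pads with clear gaps on both sides, so I'll close.

```bash
python3 -m inch '[[0,0,0,0,0,0,1],[0,0,0,0,0,0,1],[0,0,0,0,0,0,1],[0,0,0,0,0,0,1],[0,0,0,0,0,0,1],[0,0,0,0,0,0,1],[0,0,0,0,0,0,1],[0,0,0,0,0,0,1]]'
python3 - <<'E'
from h import *
o=bot.get_obs(); print(o["eef_pos"],o["ft_force"],o["grip_width"],o["tool_rot"])
E
```

```text
clock: 17.5
eef_pos: [0.5233, -0.1052, 0.0405]
tool_rot: [0.996, 0.095, 0.001, 0.0]
ft_force: [1.7, 0.1, 5.5]
grip_width: 0.0135
[ 0.52327869 -0.10519607  0.04050194] [1.71810073 0.05479897 5.49579977] 0.013464971674237273 [9.95516398e-01 9.45808173e-02 1.22433609e-03 2.65429419e-04]
```

```bash
python3 -m inch '[[-0.1,0,0,0,0,0,1],[-0.2,0,0,0,0,0,1],[-0.3,0,0,0,0,0,1],[-0.3,0,0,0,0,0,1],[-0.3,0,0,0,0,0,1],[-0.2,0,0,0,0,0,1],[-0.1,0,0,0,0,0,1],[0,0,0,0,0,0,1]]'; python3 -m inch '[[0,0,0,0,0,0,1],[0,0,0,0,0,0,1],[0,0,0,0,0,0,1],[0,0,0,0,0,0,1],[0,0,0,0,0,0,1],[0,0,0,0,0,0,1],[0,0,0,0,0,0,1],[0,0,0,0,0,0,1]]';  python3 - <<'E'
from h import *
o=bot.get_obs(); print(o["eef_pos"],o["ft_force"],o["grip_width"],o["tool_rot"]); snap("wrist","w8")
E
```

```text
clock: 18.3
eef_pos: [0.4874, -0.1121, 0.0405]
tool_rot: [0.996, 0.095, 0.002, 0.0]
ft_force: [7.5, 1.4, 2.6]
grip_width: 0.0135
clock: 19.1
eef_pos: [0.4877, -0.112, 0.0405]
tool_rot: [0.995, 0.095, 0.003, 0.0]
ft_force: [7.0, 2.4, 3.5]
grip_width: 0.0133
[ 0.48773442 -0.11201969  0.04051173] [7.00199817 2.44455121 3.51026608] 0.013318339035058881 [9.95495498e-01 9.47742536e-02 2.55875379e-03 8.95441100e-05]
```

View pics/w8.png

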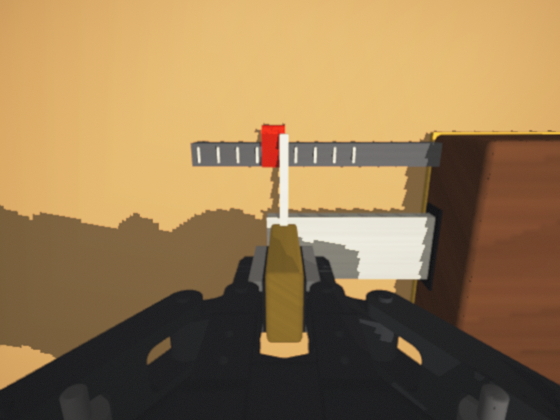

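The shutter follows the plate. The pointer (x of about 284) is now at the inner edge of the clip (262–285). I'll measure what remains.

```bash
cat > gap.py <<'E'
from h import *
def gap(tag):
    c,p,d=load(tag); hsv=cv2.cvtColor(p,cv2.COLOR_BGR2HSV)
    psi=np.radians(10.87); ax=np.array([np.cos(psi),np.sin(psi)])
    red=cv2.inRange(hsv,(0,150,90),(9,255,255))|cv2.inRange(hsv,(172,150,90),(180,255,255)); red[:, :180]=0; red[:,350:]=0; red[190:]=0
    white=((hsv[...,1]<70)&(hsv[...,2]>170)).astype(np.uint8); 
    for row in (145,150,155,160):
        x=np.nonzero(red[row])[0]; X=onplane(c,[(x.min()-.5,row),(x.max()+.5,row)],.02)[:,:2]@ax*1000
        print(row,"red",x.min(),x.max(),X.round(1))
    for row in (140,145,175,185,195):
        w=np.nonzero(white[row,265:300])[0]+265
        X=onplane(c,[(w.min()-.5,row),(w.max()+.5,row)],.026)[:,:2]@ax*1000; print(row,"white",w.min(),w.max(),len(w),X.round(1),X.mean().round(2))
    for zz in (.017,):pass
E
python3 -c "
from gap import *
gap('w7');gap('w8')"
```

```text
145 red 191 215 [446.8 459.3]
150 red 192 215 [447.1 459.1]
155 red 192 215 [446.9 459. ]
160 red 193 216 [447.2 459.3]
140 white 282 290 9 [492.2 496.5] 494.39
145 white 282 290 9 [492.2 496.6] 494.39
175 white 282 290 9 [492.2 496.6] 494.42
185 white 281 290 10 [491.7 496.7] 494.18
195 white 282 290 9 [492.2 496.7] 494.43
145 red 261 277 [446.5 455. ]
150 red 262 278 [447.  455.5]
155 red 262 278 [446.9 455.5]
160 red 262 278 [446.9 455.5]
140 white 279 288 10 [455.6 460.4] 458.02
145 white 279 288 10 [455.6 460.4] 458.02
175 white 280 287 8 [456. 460.] 458.02
185 white 280 287 8 [456. 460.] 458.03
195 white 279 287 9 [455.5 460. ] 457.78
```

```bash
python3 -m inch '[[-0.1,0,0,0,0,0,1],[-0.1,0,0,0,0,0,1],[0,0,0,0,0,0,1],[0,0,0,0,0,0,1],[0,0,0,0,0,0,1],[0,0,0,0,0,0,1],[0,0,0,0,0,0,1],[0,0,0,0,0,0,1]]';  python3 - <<'E'
from gap import *
o=bot.get_obs(); print(o["eef_pos"],o["ft_force"],o["grip_width"]); snap("wrist","w9"); snap("scene","scene9"); snap("side","side9"); gap("w9")
a=load("scene9")[1][130:300,110:260]; b=load("side9")[1][80:250,220:390]
cv2.imwrite("pics/p9.png",cv2.resize(np.hstack([a,b]),None,fx=2.5,fy=2.5,interpolation=cv2.INTER_CUBIC))
E
```

```text
clock: 19.95
eef_pos: [0.483, -0.1129, 0.0405]
tool_rot: [0.995, 0.095, 0.003, 0.0]
ft_force: [7.6, 2.6, 4.2]
grip_width: 0.0134
[ 0.48301795 -0.11293594  0.04052706] [7.56871992 2.62176711 4.15270554] 0.013430477184076152
145 red 271 294 [446.7 458.8]
150 red 271 294 [446.7 458.8]
155 red 271 294 [446.7 458.8]
160 red 271 294 [446.6 458.8]
140 white 280 287 8 [451.3 455.1] 453.22
145 white 279 287 9 [450.8 455.2] 452.98
175 white 280 287 8 [451.2 455.2] 453.23
185 white 280 287 8 [451.2 455.2] 453.23
195 white 280 287 8 [451.2 455.3] 453.23
```

View pics/w9.png

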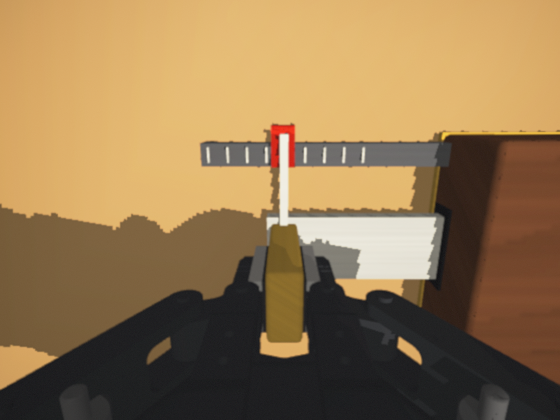

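View pics/p9.png

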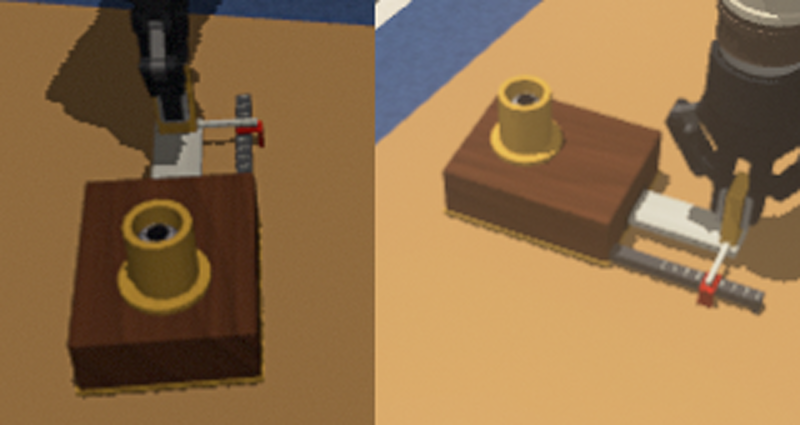

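The pointer (x of about 284) stands over the clip (271–294), measured 0.4 mm off its centre. The outside views show the collar upright on the flange. The grip is steady, so I'll check that the bystanders haven't moved and hand in.

Run:
```python
from h import *
a=load("scene0")[1].astype(int);b=load("scene9")[1].astype(int)
for k,(x0,y0,x1,y1) in {"stamp":(338,150,376,190),"jar":(403,190,446,230),"burner":(285,248,342,318)}.items(): print(k,np.abs(a-b)[y0:y1,x0:x1].mean().round(2))
c,p,d=load("scene9"); P=cloud(c,d)[200:260,150:200].reshape(-1,3); t=P[(P[:,2]>.1)&(P[:,2]<.13)]; print("collar top z",np.percentile(t[:,2],[50,90,98]).round(4), "(flange reads)")
o=bot.get_obs(); print(o["eef_pos"],o["grip_width"]); print(bot.job_done())
```

```text
stamp 4.79
jar 4.68
burner 3.79
collar top z [0.1078 0.1115 0.1124] (flange reads)
[ 0.48300583 -0.11294348  0.04051279] 0.01314401426155656
the job is handed in; nothing more can be done
None
```

I lowered the brass collar over the vent tube onto the flange and let go of it while the shutter was still shut. Then I pinched the pull plate, drew the shutter out about 41 mm, and handed the job in at about 20 s, still gripping the plate.

What the last checks showed:
- **Pointer:** it stood about 0.4 mm from the middle of the 12 mm red clip, within what the camera can resolve. The arm's pose and grip (13 mm opening) were steady, with about 8 N of spring pull.
- **Collar:** it stood upright on the flange, with its top measured at about 0.11 m, where a seated collar's top should be. While lowering, it stopped at the expected height and the force rose to 7.6 N.
- **Stamp, paste jar and burner:** the before and after pictures differ only slightly there, about 4–5 grey levels on average for all three. I take that to be noise and changed lighting, not movement, but I didn't measure their positions again.

**Minor disagreement:** estimates of the pull still needed ranged from 41.2 to 41.7 mm depending on the view. I set the final position from the pointer and clip seen together in the wrist picture.

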